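Slide the latched pine box home into its bay

TASK

Lift the latched pine box off the board-game carton, set it down flat on the ledge short of its place and let go of it, then push it into the empty bay of the low two-bay rack until it sits fully home against the back wall, with its latch end facing out of the mouth. Keep the box upright all the while, without tipping it or letting it fall, and leave the tin in the other bay and the other loose things on the ledge where they are.

Things in the scene. Friction and masses are not known exactly. Their poses are not given: they have to be found in the camera images.
- pine_box: Pale pine box, 125 (x) x 58 (y) x 42 (z) mm, about 0.4 kg, lid shut; a dark steel toggle latch is on its -x end: a plate 26 mm wide, 4 mm proud, at heights 11 to 37 mm, and a 2 mm strap on the lid. Origin: centre of the underside; x along its length, away from the latch. It starts on the carton.
- box_latch (a point): Outer face of the box's latch, at (-66.5, 0, 24) mm in the box's frame.
- rack: Fixed low cedar rack, 127 (x) x 188 (y) mm, with two bays side by side, each 76 mm wide, 115 mm deep from mouth to back wall, 56 mm high inside, under a clear plastic roof (top at 62 mm). Dividers and back wall 12 mm thick. Origin: on the ledge, middle of the mouth plane, under the middle divider; x points into the bays; bay centre lines at y = +44 and -44 mm.
- bay: The empty bay, with a flat cork lining (look only, flush with the ledge). Origin: on the ledge where the centre of the box's underside is when the box is fully home: 52.5 mm in from the mouth, on the bay's centre line. x points into the bay. At home the box's pine end stands 10 mm out of the mouth.
- tin: Steel tin 112 x 64 x 36 mm that fills the other bay of the rack. Origin: centre of its underside.
- carton: Fixed flat board-game carton with a charcoal-grey lid, 240 (x) x 220 (y) x 50 (z) mm. Origin: centre of the underside; top at 50 mm.
- canister: Clear screw-top plastic canister, 72 mm across, 92 mm tall, loose. Origin: centre of the underside.
- rook: Black ceramic rook, 38 mm across, 71 mm tall, loose. Origin: centre of the underside.
- pawn: Pine pawn, 32 mm across, 50 mm tall, loose. Origin: centre of the underside.
- dice_cup: Brown dice cup, 72 mm across, 85 mm tall, loose, open top. Origin: centre of the underside.
- card_box: Cardboard box of playing cards lying flat, 65 (x) x 92 (y) x 20 (z) mm, loose. Origin: centre of the underside.
- buzzer_base: Steel buzzer with a round press button 44 mm across, fixed on the ledge, under 50 mm tall; not used. Origin: centre of the underside.
Things that resemble listed ones, but are neither listed nor needed, are in the scene too. What is meant by the pine_box is not blue or red, and is the smaller of those in its own colour.

How it is judged:
On the way:
1. the box stands flat on the ledge, let go, still at least 40 mm short of home (height (world z) of pine_box below 0.008 m and angle between pine_box's own z axis and vertical below 0.1 rad and contact force between the fingers and pine_box below 0.3 N and x of pine_box in the frame of bay below -0.04 m), for 0.2 s.
At the end, for the whole second after the job is handed in: The box rests flat on the ledge in the empty bay, within 10 mm of fully home against the back wall and 14 mm of the bay's centre line, within 0.2 rad of straight, latch end out, and still (x of pine_box in the frame of bay between -0.01 and 0.008 m and y of pine_box in the frame of bay between -0.014 and 0.014 m and x of box_latch in the frame of bay below -0.05 m and angle between the x axis of pine_box and the x axis of bay, either way round below 0.2 rad and height (world z) of pine_box below 0.008 m and angle between pine_box's own z axis and vertical below 0.1 rad and linear speed of pine_box below 0.02 m/s); the robot touches nothing.
It fails at once if the box is tipped by more than 0.5 rad (angle between pine_box's own z axis and vertical above 0.5 rad).
It fails at once if the tin is moved by more than 20 mm (distance of tin from where it was at the start of the episode above 0.02 m).
It fails at once if another loose thing (canister, rook, pawn, dice cup, card box) is moved by more than 30 mm (distance of any of canister, rook, pawn, dice_cup, card_box from where it was at the start of the episode above 0.03 m).
It also fails if it takes over 56 s, if anything falls off the work surface, if the arm or the gripper's body presses on something with over 40 N, if the wrist force passes 120 N, or if a joint passes its speed limit or range.

ROBOT

A 7-joint arm with a two-finger parallel gripper is mounted at the origin on the work surface. World frame = base frame: x ahead of the robot, y to its left, z up, the work surface at z = 0. Lengths are in m, angles in rad, forces in N, time in s.
With the tool pointing down it reaches from about 0.425 to 0.925 m from the base axis. Payload 6.8 kg.
Tool frame: the origin (TCP) lies between the finger pads; the fingertips stand r.tips_ahead ahead of it and the grasp point (between the pads) lies 5 mm behind it (r.tips_ahead is the distance from the TCP to the fingertips, in m); z points along the fingers, y is the line along which they close (so a half turn about z gives the same grasp; the last joint's range is limited). The gripper opens to 85 mm and grips with 20 to 120 N. Pads are 22 mm wide; open, the fingers measure 114 mm over their backs; the gripper's body (76 mm by 85 mm) begins 54 mm behind the grasp point. The pads swing forward as they close: fully open they stand 13 mm farther back than shut.
Start: joints at [-1.392, 0.477, 0.022, 1.555, -0.011, 1.109, -0.083], TCP at [0.191, 0.647, 0.245] pointing down, gripper open.
Joint ranges: [-2.96, 2.96], [-0.34, 2.1], [-1.41, 1.46], [0.24, 2.44], [-1.37, 4.51], [0.17, 1.92], [-2.96, 2.96]. Speed limits (rad/s): [2.39, 2.39, 3.14, 3.14, 3.14, 3.14, 3.14].

INTERFACE

Orientations are given as a rotation vector (axis times angle).
In Python, from bench import r gives the robot as it stands.
- The arm moves only by the tool move_arm, never from a script. Its argument "rows" is one flat list of numbers, 4 for each row, row after row: the shift along the tool's x, y, z in cm, then the turn about the tool's z in degrees. In form: [tx, ty, tz, twist, tx, ty, tz, twist, ...]. A call has 1 to 10 rows; each row is the pose to reach, as a shift and turn from the pose commanded when the call began, along the tool's axes at that moment; what a row does not reach only later rows make up. A row lasts 1/8 s, in which the tool goes at most 62.5 mm and 10.7 degrees, less where a joint would pass 70% of its speed; a pose out of reach is approached as far as the arm can. A call with a gripper value outside its range is refused whole. "fingers" is the opening, from 0 (shut) to 1 (fully open), set as the call begins (left out, the last holds). The fingers move at their own pace and stop on an object; "newtons" is the grip in N (left out, the last holds). Time passes only in rows, so rows that repeat a pose let the fingers close. It gives the time, the measured TCP pose, the force, the opening and the grip force at its end, in the units of the state.
- r.get_obs(): the state, without advancing time (a new reading comes with each control period).
- r.grab_frame(name): name is "scene" or "top" or "wrist"; returns the picture (480x640x3 uint8, blue, green, red); there is no depth.
- r.camera_params(name): a dict with "fx", "fy", "cx", "cy" (pixels), "k1" (the pictures are not rectified: a ray, as slopes to the right and down, at radius r is drawn at 1 + k1 r^2 times it, then the intrinsics apply), "world_from_camera" (4x4, takes a point from camera to world coordinates). Camera axes: x right, y down, z forward; pixel columns grow to the right and rows downward; lengths in m; the calibration is good to about 2 mm. A picture is of the moment at which its call begins: read the wrist's pose just before it. camera_params takes no time and is no camera call; for the wrist camera it gives the pose at the moment of the call.
- r.hand_in(): hands the job in; it is judged then, once.
The state is a dict: "clock": time; "joints": joint angles; "qvel": joint speeds; "tau": joint torques, N m; "tcp_pos": TCP position; "orientation": TCP orientation; "contact_force": force on the tool from outside, world axes, zero at the start; "moment": the same for the moment, N m; "grip_width": finger opening in m; "gripper_force": force on a finger pad.
Only numpy, scipy, OpenCV 4.12 (cv2) and the standard library are available. Lean on these libraries where they do the work, as an engineer would, in place of code of your own. Each camera call takes 0.05 s, during which the arm holds its last target. There are 200 camera calls.

## Working session

There is one attempt and no reset: what is moved stays moved. The work goes in short steps, Python scripts to look and compute and a tool call to move; the robot and the scene stay as the last step left them, time stands still between calls to the robot, and variables do not carry over. Pictures are saved under pics/ and viewed, at most 10 in all, crops included, and the job is handed in when it is done.

Besides the shell and the picture viewer there is one more tool, called after ">>>" by a JSON object that holds its "op" and its "data". move_arm: Moves the arm, as the interface text tells. Its arguments: {"type":"object","properties":{"rows":{"type":"array"},"fingers":{"type":"number"},"newtons":{"type":"number"}},"required":["rows"]}

```bash
mkdir -p pics; cat > h.py <<'E'
import numpy as np, cv2
from bench import r
from scipy.spatial.transform import Rotation as R
def ray(c,px):
    p=np.array(px,float).reshape(-1,1,2)
    K=np.array([[c['fx'],0,c['cx']],[0,c['fy'],c['cy']],[0,0,1]])
    u=cv2.undistortPoints(p,K,np.array([c['k1'],0,0,0,0.]),None,None).reshape(-1,2)
    T=np.array(c['world_from_camera'])
    return T[:3,3],np.c_[u,np.ones(len(u))]@T[:3,:3].T
def onplane(c,px,z):
    o,d=ray(c,px); return o+d*((z-o[2])/d[:,2])[:,None]
def proj(c,P):
    T=np.linalg.inv(np.array(c['world_from_camera'])); q=np.atleast_2d(P)@T[:3,:3].T+T[:3,3]
    u=q[:,:2]/q[:,2:]; u=u*(1+c['k1']*(u**2).sum(1))[:,None]
    return u*[c['fx'],c['fy']]+[c['cx'],c['cy']]
E
python3 - <<'E'
from h import *
for n in('scene','top'):
    cv2.imwrite(f'pics/{n}0.png',r.grab_frame(n)); c=r.camera_params(n); print(n,c)
o=r.get_obs(); print(o,r.tips_ahead)
E
```

```text
scene {'fx': 462.085855371646, 'fy': 462.085855371646, 'cx': 321.00673973918583, 'cy': 236.99384319230234, 'k1': 0.007201616138715786, 'world_from_camera': array([[ 0.10861851,  0.75103483, -0.651267  ,  1.01272409],
       [ 0.99400159, -0.09046571,  0.06145571, -0.09496694],
       [-0.01276195, -0.65403566, -0.75635606,  0.6778925 ],
       [ 0.        ,  0.        ,  0.        ,  1.        ]])}
top {'fx': 434.6500124592219, 'fy': 434.6500124592219, 'cx': 317.22341928088076, 'cy': 233.06357938455645, 'k1': -0.09436701980429511, 'world_from_camera': array([[ 0.02498178, -0.99068911,  0.13383199,  0.37046637],
       [-0.99967553, -0.02409041,  0.00827582, -0.06814658],
       [-0.0049747 , -0.13399531, -0.99096948,  0.93004402],
       [ 0.        ,  0.        ,  0.        ,  1.        ]])}
{'clock': 0.1, 'joints': array([-1.39210368,  0.47773774,  0.02233859,  1.55635746, -0.01151497,
        1.1092667 , -0.08311484]), 'qvel': array([-0.00112088, -0.00165587,  0.0001612 , -0.00088117, -0.00014685,
       -0.00036175,  0.00242475]), 'tau': array([ 4.15198316e-03, -5.97761357e+01,  1.61363907e+00, -2.81957549e+01,
        1.28401187e-02,  5.00157985e-03,  6.30139823e-06]), 'tcp_pos': array([0.19080137, 0.64694467, 0.24440714]), 'orientation': array([-4.48928527e-01, -3.10921867e+00,  2.56994595e-03]), 'contact_force': array([-0.22714347, -0.04666712, -0.04562986]), 'moment': array([-0.02938624, -0.02259154,  0.00479988]), 'gripper_force': 0.0, 'grip_width': 0.08537077977921705} 0.014
```

View pics/top0.png

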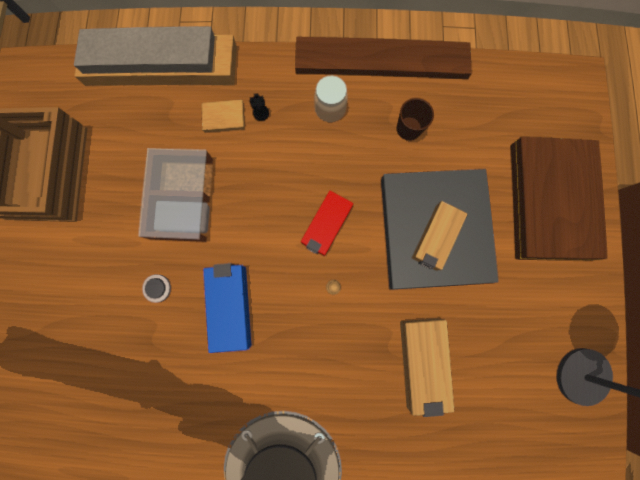

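View pics/scene0.png

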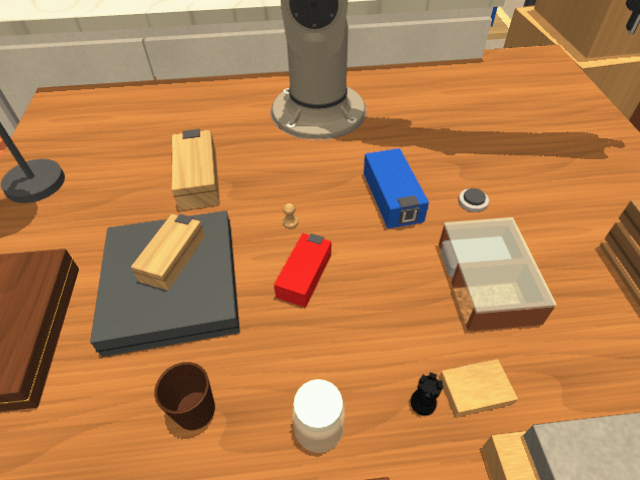

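The top view shows a plain pine box on the carton at about (441,236), a larger pine box at (428,366), blue at (227,308) and red at (327,223). The one on the carton fits: it is pine, and smaller than the other pine one. The rack is at (175,195), with the grey tin in its lower bay and the cork bay above. I'll confirm both in one enlarged crop.

```bash
python3 - <<'E'
from h import *
t=cv2.imread('pics/top0.png'); s=cv2.imread('pics/scene0.png')
a=cv2.resize(t[190:280,405:485],(400,300),interpolation=3) if 0 else cv2.resize(t[190:280,395:495],(333,300),interpolation=2)
b=cv2.resize(t[140:250,130:230],(273,300),interpolation=2)
d=cv2.resize(s[200:340,430:560],(279,300),interpolation=2)
e=cv2.resize(s[200:300,120:220],(300,300),interpolation=2)
top=np.hstack([a,e]); bot=np.hstack([b,d]); bot=np.pad(bot,((0,0),(0,top.shape[1]-bot.shape[1]),(0,0)))
cv2.imwrite('pics/crop1.png',np.vstack([top,bot]))
# pine box
c=r.camera_params('top')
hsv=cv2.cvtColor(t,cv2.COLOR_BGR2HSV)
for q in [(450,220),(425,262),(430,365),(480,270),(300,300)]: print(q,hsv[q[1],q[0]])
roi=np.zeros(t.shape[:2],np.uint8); 
cc=onplane(c,[(384,175),(487,170),(497,284),(391,288)],.05); print('carton',cc)
print('rack roof px',onplane(c,[(147,149),(208,149),(208,240),(140,239)],.062))
print(onplane(c,[(154,288),(335,287)],0.0))
E
```

```text
(450, 220) [ 16 149 198]
(425, 262) [13 25 70]
(430, 365) [ 16 152 190]
(480, 270) [19 23 89]
(300, 300) [ 14 183 162]
carton [[ 0.61497876 -0.19709797  0.05      ]
 [ 0.63269456 -0.41664993  0.05      ]
 [ 0.39324508 -0.43069224  0.05      ]
 [ 0.38123022 -0.21225031  0.05      ]]
rack roof px [[0.65824392 0.30338261 0.062     ]
 [0.65962501 0.17207059 0.062     ]
 [0.46814327 0.15994649 0.062     ]
 [0.4665991  0.30181904 0.062     ]]
[[ 0.36782928  0.28899666  0.        ]
 [ 0.38128196 -0.10106354  0.        ]]
```

View pics/crop1.png

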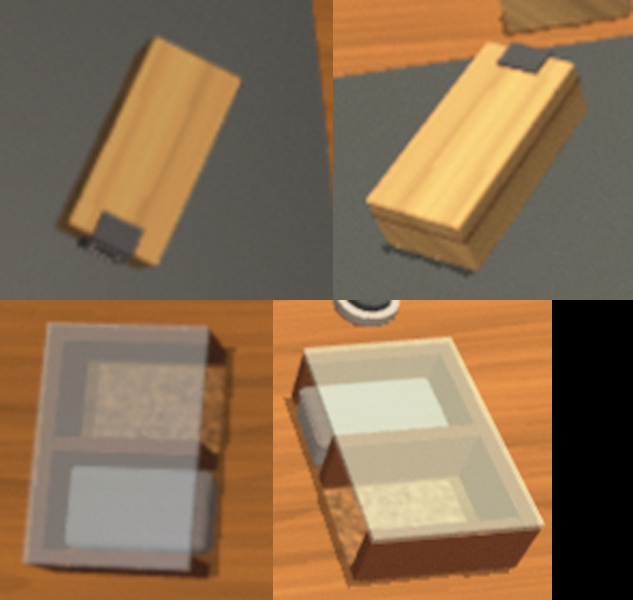

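The crop confirms it: pine, latch at the image-lower end (towards the base), on the carton. The rack mouth faces image-right (world -y), and the empty cork bay is on the far (+x) side. Now I'll measure.

```bash
cat >> h.py <<'E'
def box(name,img,z,center,rad=75,vmin=150):
    """top-face rectangle of pine box near 3D center: centre, azimuth(mod 180), sizes"""
    c=r.camera_params(name); p=proj(c,center)[0]
    hsv=cv2.cvtColor(img,cv2.COLOR_BGR2HSV); m=cv2.inRange(hsv,(8,80,vmin),(25,255,255))
    k=np.zeros_like(m); cv2.circle(k,tuple(int(v) for v in p),rad,255,-1); m&=k
    m=cv2.morphologyEx(m,cv2.MORPH_OPEN,np.ones((3,3),np.uint8))
    cs,_=cv2.findContours(m,0,cv2.CHAIN_APPROX_NONE); h=max(cs,key=cv2.contourArea).reshape(-1,2)
    W=onplane(c,h,z)[:,:2]
    (cx,cy),(w,l),a=cv2.minAreaRect((W*1000).astype(np.float32))
    if w>l: w,l,a=l,w,a-90
    return cx/1000,cy/1000,a+90,w,l
def plan(xyz,az_y):
    """shift in tool axes (cm) and twist (deg) from present pose to TCP xyz with tool y at azimuth az_y, (tool down)"""
    o=r.get_obs(); M=R.from_rotvec(o['orientation']).as_matrix()
    d=M.T@(np.array(xyz)-o['tcp_pos'])*100
    cur=np.degrees(np.arctan2(M[1,1],M[0,1])); tw=-(az_y-cur); tw=(tw+180)%360-180
    print('shift cm',d.round(2),'twist',round(tw,1),'cur az',round(cur,1),'tool z',M[:,2].round(3),'tcp',o['tcp_pos'].round(4),'q',o['joints'].round(2),'t',o['clock'])
E
python3 - <<'E'
from h import *
t=cv2.imread('pics/top0.png'); s=cv2.imread('pics/scene0.png')
C=np.array([.49,-.31,.092])
C[:2]=onplane(r.camera_params('top'),[(441,236)],.092)[0,:2]
for v in (120,150,170,185): print('top',v,np.round(box('top',t,.092,C,45,v),3)); print('scene',np.round(box('scene',s,.092,C,60,v),3))
c=r.camera_params('top')
print('roof top',onplane(c,[(147.6,148.4),(206.2,149.9),(199.6,238.9),(139.2,236.3)],.062).round(3))
c2=r.camera_params('scene'); k=279/130
px=[(430+x/k,200+y/k) for x,y in [(32,49),(179,38),(270,227),(97,235)]]
print('scene roof',onplane(c2,px,.062).round(3))
print('top-left scene front floor',onplane(c2,[(430+(78)/k,200+280/k)],0).round(3))
print('card,rook',onplane(c,[(202,104),(243,130),(207,131),(261,120)],.0).round(3))
E
```

```text
top 120 [  0.487  -0.304 154.881  58.666 125.098]
scene [  0.446  -0.327 154.991 183.777 225.292]
top 150 [  0.487  -0.304 154.687  56.978 123.113]
scene [  0.433  -0.329 148.205 175.056 200.75 ]
top 170 [  0.487  -0.304 154.697  55.883 122.152]
scene [  0.432  -0.334 154.728 160.919 205.321]
top 185 [  0.487  -0.304 154.698  54.29  120.408]
scene [  0.432  -0.334 155.227 160.332 205.614]
roof top [[0.66  0.302 0.062]
 [0.658 0.176 0.062]
 [0.47  0.177 0.062]
 [0.472 0.304 0.062]]
scene roof [[0.476 0.18  0.062]
 [0.478 0.306 0.062]
 [0.666 0.3   0.062]
 [0.658 0.175 0.062]]
top-left scene front floor [[0.659 0.175 0.   ]]
card,rook [[0.788 0.211 0.   ]
 [0.726 0.113 0.   ]
 [0.723 0.194 0.   ]
 [0.751 0.073 0.   ]]
```

The top-face size (57 x 123 mm) and the rack size (188 x 126 mm) both match the given ones. Box centre is (0.487,-0.304), x axis at -25°. Bay line is x≈0.609, mouth at y≈0.1765, home at y≈0.229.

```bash
python3 -c "
from h import *
plan([.6,.2,.25],-20)
plan([.487,-.304,.2],-115.2)"
```

```text
shift cm [-51.89 -31.29  -0.5 ] twist 93.6 cur az 73.6 tool z [-0.    -0.002 -1.   ] tcp [0.1908 0.6469 0.2444] q [-1.39  0.48  0.02  1.56 -0.01  1.11 -0.08] t 0.1
shift cm [-55.31 -82.82   4.58] twist -171.2 cur az 73.6 tool z [-0.    -0.002 -1.   ] tcp [0.1908 0.6469 0.2444] q [-1.39  0.48  0.02  1.56 -0.01  1.11 -0.08] t 0.1
```

>>> {"op": "move_arm", "data": {"rows": [-5.2,-3.1,-0.5,9.4,-10.4,-6.3,-0.5,18.7,-15.6,-9.4,-0.5,28,-20.8,-12.5,-0.5,37.5,-26,-15.6,-0.5,46.8,-31,-18.8,-0.5,56,-36.3,-21.9,-0.5,65.5,-41.5,-25,-0.5,75,-46.7,-28,-0.5,84,-51.9,-31.3,-0.5,93.6], "fingers": 1}}

```text
clock: 1.35
tcp_pos: [0.601, 0.1993, 0.2501]
orientation: [-2.578, -1.795, 0.0]
contact_force: [0.7, 0.6, -0.6]
grip_width: 0.0855
gripper_force: 0.0
```

```bash
python3 -c "
from h import *
plan([.487,-.304,.2],-115.2)"
```

```text
shift cm [-51.16   6.76   5.  ] twist 94.9 cur az -20.3 tool z [-0.  0. -1.] tcp [0.601  0.1993 0.2501] q [-0.8   0.44  0.53  1.68 -0.25  1.08 -0.56] t 1.35
```

>>> {"op": "move_arm", "data": {"rows": [-5.1,0.7,0,9.5,-10.2,1.4,0,19,-15.3,2,0,28.5,-20.5,2.7,0,38,-25.6,3.4,0,47.5,-30.7,4,1,57,-35.8,4.7,2,66.5,-41,5.4,3,76,-46,6.1,4,85.5,-51.2,6.8,5,95]}}

```text
clock: 2.6
tcp_pos: [0.4883, -0.3049, 0.1997]
orientation: [-3.065, 0.688, 0.0]
contact_force: [1.3, -1.0, 0.1]
grip_width: 0.0857
gripper_force: 0.0
```

```bash
python3 - <<'E'
from h import *
plan([.487,-.304,.2],-115.2)
c=r.camera_params('wrist'); w=r.grab_frame('wrist'); cv2.imwrite('pics/w1.png',w)
plan([.487,-.304,.072],-115.2)
print(proj(c,[.487,-.304,.092]))
for v in (120,150,170): print(np.round(box('wrist',w,.092,[.487,-.304,.092],250,v),3))
E
```

```text
shift cm [-0.16 -0.02 -0.03] twist -0.1 cur az -115.3 tool z [-0.     0.001 -1.   ] tcp [ 0.4883 -0.3049  0.1997] q [-0.25  0.52  0.96  1.89 -0.51  1.   -1.08] t 2.6
shift cm [-0.13 -0.92 12.75] twist -0.9 cur az -116.1 tool z [-0.002 -0.005 -1.   ] tcp [ 0.4843 -0.3122  0.1995] q [-0.24  0.53  0.96  1.89 -0.51  0.99 -1.08] t 2.65
[[318.5980296  246.70654787]]
[ 4.38000e-01 -2.42000e-01  3.57310e+01  1.68362e+02  2.90635e+02]
[ 4.38000e-01 -2.42000e-01  3.57310e+01  1.67564e+02  2.90324e+02]
[  0.484  -0.313 153.962  57.995 124.431]
```

View pics/w1.png

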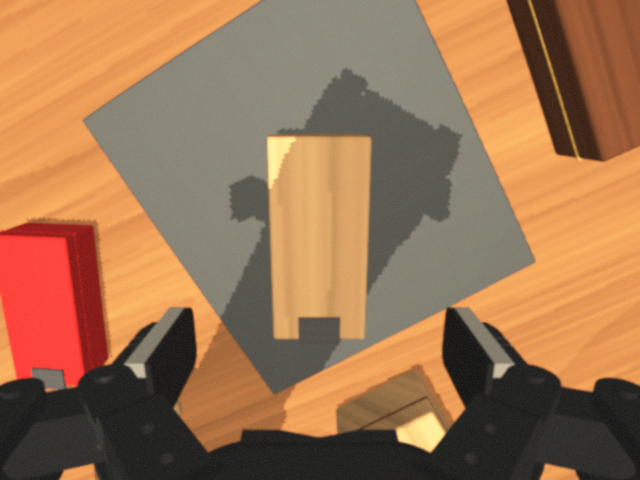

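The wrist view shows the box centred between the fingers, with the latch at (320,328). The arm was still swinging, so I'll let it settle and measure again.

>>> {"op": "move_arm", "data": {"rows": [0,0,0,0,0,0,0,0,0,0,0,0]}}

```text
clock: 3.02
tcp_pos: [0.4895, -0.3023, 0.2003]
orientation: [-3.067, 0.676, -0.0]
contact_force: [0.4, 0.0, 0.4]
grip_width: 0.0853
gripper_force: 0.0
```

```bash
python3 - <<'E'
from h import *
w=r.grab_frame('wrist')
for v in (160,170,180): print(np.round(box('wrist',w,.092,[.487,-.304,.092],220,v),3))
plan([.487,-.304,.072],-115.2)
E
```

```text
[ 4.31000e-01 -2.44000e-01  3.98290e+01  1.51302e+02  2.61790e+02]
[  0.488  -0.305 154.859  57.916 125.681]
[  0.488  -0.305 154.769  57.808 124.447]
shift cm [-0.16  0.25 12.83] twist 0.3 cur az -114.9 tool z [ 0.     0.001 -1.   ] tcp [ 0.4895 -0.3025  0.2003] q [-0.25  0.52  0.96  1.89 -0.5   1.   -1.08] t 3.075
```

>>> {"op": "move_arm", "data": {"rows": [-0.1,0.2,2,0.3,-0.1,0.2,4.5,0.3,-0.1,0.2,7,0.3,-0.1,0.2,9.5,0.3,-0.1,0.2,11,0.3,-0.1,0.2,12,0.3,-0.1,0.2,12.8,0.3,-0.1,0.2,12.8,0.3]}}

```text
clock: 4.08
tcp_pos: [0.4869, -0.3052, 0.0721]
orientation: [-3.065, 0.689, 0.0]
contact_force: [0.4, 0.4, -0.1]
grip_width: 0.0856
gripper_force: 0.0
```

>>> {"op": "move_arm", "data": {"rows": [0,0,0,0,0,0,0,0,0,0,0,0,0,0,0,0,0,0,0,0,0,0,0,0], "fingers": 0, "newtons": 40}}

```text
clock: 4.82
tcp_pos: [0.4875, -0.3052, 0.073]
orientation: [-3.065, 0.689, -0.002]
contact_force: [-0.4, 1.8, 5.8]
grip_width: 0.0573
gripper_force: 43.8
```

>>> {"op": "move_arm", "data": {"rows": [0,0,-0.6,0,0,0,-1.5,0,0,0,-3,0,0,0,-5,0,0,0,-7.5,0,0,0,-10,0,0,0,-12,0,0,0,-13,0,0,0,-13,0,0,0,-13,0]}}

```text
clock: 6.08
tcp_pos: [0.4865, -0.3048, 0.2015]
orientation: [-3.065, 0.689, 0.002]
contact_force: [-0.4, 0.1, -5.7]
grip_width: 0.0577
gripper_force: 44.7
```

```bash
python3 -c "
from h import *
o=r.get_obs(); print(o['contact_force'],o['grip_width'],o['gripper_force'])
plan([.6095,.09,.2],0)"
```

```text
[-0.37335653  0.11883293 -5.66601159] 0.05773696811738034 44.72097873687744
shift cm [ -5.78 -40.95   0.16] twist -115.3 cur az -115.3 tool z [-0.001  0.001 -1.   ] tcp [ 0.4865 -0.3048  0.2015] q [-0.25  0.52  0.96  1.89 -0.5   1.   -1.08] t 6.075
```

>>> {"op": "move_arm", "data": {"rows": [-0.2,-1.5,0,-4,-0.5,-3.5,0,-10,-0.8,-5.5,0,-16,-1.1,-8,0,-23,-1.5,-10.5,0,-30,-1.8,-13,0,-37,-2.2,-15.5,0,-44,-2.5,-18,0,-51,-2.7,-20,0,-57,-2.9,-21.5,0,-62]}}

```text
clock: 7.32
tcp_pos: [0.5528, -0.0962, 0.2017]
orientation: [-2.978, -0.999, 0.001]
contact_force: [-0.2, -1.1, -4.9]
grip_width: 0.0574
gripper_force: 44.6
```

```bash
python3 -c "
from h import *
plan([.6095,.10,.2],0)"
```

```text
shift cm [ 16.36 -12.23   0.18] twist -52.9 cur az -52.9 tool z [-0.001  0.001 -1.   ] tcp [ 0.5528 -0.0962  0.2017] q [-0.47  0.4   0.68  1.91 -0.31  0.94 -0.56] t 7.325
```

>>> {"op": "move_arm", "data": {"rows": [2,-1.5,0,-6,4,-3,0,-13,6.5,-5,0,-20,9,-6.7,0,-28,11.5,-8.6,0,-36,13.5,-10,0,-43,15,-11.2,0,-49,16,-12,0,-53,16.4,-12.2,0,-53,16.4,-12.2,0,-53]}}

```text
clock: 8.57
tcp_pos: [0.6111, 0.0975, 0.2019]
orientation: [-2.228, -2.215, 0.001]
contact_force: [-0.1, 0.3, -5.1]
grip_width: 0.0573
gripper_force: 44.6
```

>>> {"op": "move_arm", "data": {"rows": [0,0,0,0,0,0,0,0]}}

```text
clock: 8.82
tcp_pos: [0.6113, 0.0965, 0.2023]
orientation: [2.229, 2.214, -0.0]
contact_force: [0.3, -0.1, -6.1]
grip_width: 0.0574
gripper_force: 44.6
```

```bash
python3 - <<'E'
from h import *
t=r.grab_frame('top'); o=r.get_obs(); cv2.imwrite('pics/top1.png',t); s=r.grab_frame('scene'); cv2.imwrite('pics/sc1.png',s)
plan([.6095,.10,.024],0); print(r.camera_params('wrist')['world_from_camera'][:3,3])
w=r.grab_frame('wrist'); z=o['tcp_pos'][2]-.022+.042
for v in (140,160,180): print(np.round(box('wrist',w,z,[.6095,.1,z],200,v),3))
E
```

```text
shift cm [ 0.32 -0.19 17.83] twist -0.4 cur az -0.4 tool z [ 0. -0. -1.] tcp [0.6114 0.0968 0.2023] q [-0.57  0.45  0.41  1.76 -0.21  0.98 -0.08] t 8.925
[0.61241266 0.16619175 0.33225186]
[6.12000e-01 1.09000e-01 1.41843e+02 9.76630e+01 1.07641e+02]
[  0.618   0.113 109.603  91.553  97.393]
[6.19000e-01 1.31000e-01 1.68915e+02 5.26000e+01 1.11792e+02]
```

View pics/sc1.png

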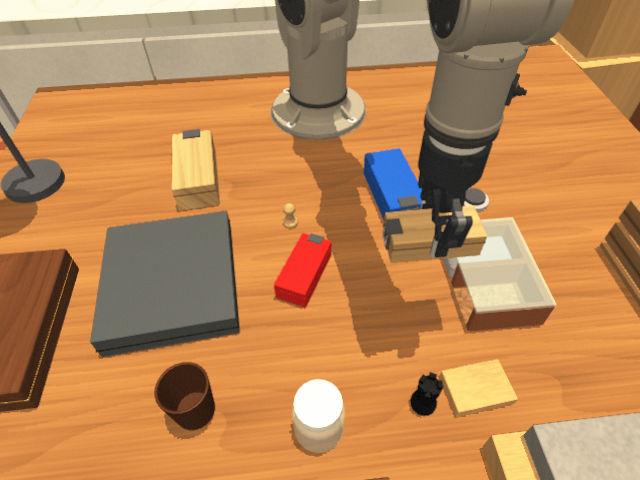

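The scene shows the box held level with its latch at (393,235), the -y end, and its pine end towards the mouth. I'll lower it now.

>>> {"op": "move_arm", "data": {"rows": [0,-0.2,2,-0.4,0,-0.2,5,-0.4,0,-0.2,8,-0.4,0,-0.2,11,-0.4,0,-0.2,14,-0.4,0,-0.2,16,-0.4,0,-0.2,17,-0.4,0,-0.2,17.5,-0.4,0,-0.2,17.8,-0.4,0,-0.2,17.8,-0.4]}}

```text
clock: 10.22
tcp_pos: [0.6098, 0.0973, 0.0248]
orientation: [2.22, 2.222, 0.001]
contact_force: [-0.1, 0.2, -5.1]
grip_width: 0.0575
gripper_force: 44.5
```

>>> {"op": "move_arm", "data": {"rows": [0,0,0.1,0,0,0,0.15,0,0,0,0.15,0]}}

```text
clock: 10.6
tcp_pos: [0.6096, 0.0973, 0.0231]
orientation: [2.22, 2.223, 0.001]
contact_force: [-0.5, 0.7, -2.4]
grip_width: 0.0571
gripper_force: 44.7
```

Contact is starting; about 1 mm more, then release.

>>> {"op": "move_arm", "data": {"rows": [0,0,0.1,0,0,0,0.1,0]}}

```text
clock: 10.85
tcp_pos: [0.6096, 0.0973, 0.0231]
orientation: [-2.22, -2.222, -0.001]
contact_force: [-4.0, 0.2, 7.0]
grip_width: 0.0573
gripper_force: 46.1
```

>>> {"op": "move_arm", "data": {"rows": [0,0,0,0,0,0,0,0,0,0,0,0,0,0,0,0,0,0,0,0,0,0,0,0], "fingers": 1}}

```text
clock: 11.6
tcp_pos: [0.6094, 0.0972, 0.0218]
orientation: [2.22, 2.223, -0.0]
contact_force: [0.5, -0.6, 0.1]
grip_width: 0.0854
gripper_force: 0.0
```

>>> {"op": "move_arm", "data": {"rows": [0,0,-1,0,0,0,-3,0,0,0,-6,0,0,0,-9,0,0,0,-9,0,-4,0,-9,0,-9,0,-9,0,-13,0,-9,0,-14,0,-9,0,-14,0,-9,0]}}

```text
clock: 12.85
tcp_pos: [0.6094, -0.0429, 0.1118]
orientation: [-2.221, -2.221, -0.0]
contact_force: [0.9, 1.4, 0.5]
grip_width: 0.0852
gripper_force: 0.0
```

```bash
python3 - <<'E'
from h import *
s=r.grab_frame('scene'); cv2.imwrite('pics/sc2.png',s); t=r.grab_frame('top'); cv2.imwrite('pics/top2.png',t); w=r.grab_frame('wrist'); cv2.imwrite('pics/w2.png',w)
cv2.imwrite('pics/c2.png',np.hstack([cv2.resize(s[180:360,340:580],(400,300)),cv2.resize(w,(400,300))]))
for v in (140,160,180):
    for n,i in(('wrist',w),('top',t)):
        try: print(n,v,np.round(box(n,i,.042,[.61,.097,.042],250 if n=='wrist' else 45,v),3))
        except Exception as e: print(e)
plan([.6095,-.01,.024],0)
E
```

```text
wrist 140 [6.10000e-01 3.50000e-02 1.61000e-01 9.15570e+01 2.14882e+02]
top 140 [  0.675   0.165 138.321  12.794  39.615]
wrist 160 [6.10000e-01 3.50000e-02 1.61000e-01 9.15570e+01 2.14882e+02]
top 160 [  0.675   0.166 138.321  11.201  35.001]
wrist 180 [6.10000e-01 3.50000e-02 1.61000e-01 9.15570e+01 2.14882e+02]
max() iterable argument is empty
shift cm [ 3.04 -0.    8.76] twist 0.2 cur az 0.2 tool z [-0.     0.001 -1.   ] tcp [ 0.6097 -0.0405  0.1116] q [-0.31  0.55  0.37  1.84 -0.27  0.8   0.21] t 13.0
```

View pics/c2.png

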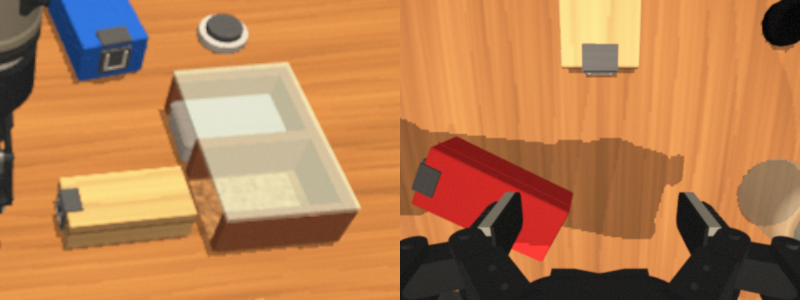

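The box stands flat and straight in front of the empty bay, with its latch end at wrist pixel (319,112). The red box is nearby, so I'll check clearances for the push.

```bash
python3 - <<'E'
from h import *
c=r.camera_params('wrist'); w=cv2.imread('pics/w2.png')
m=cv2.inRange(cv2.cvtColor(w,cv2.COLOR_BGR2HSV),(15,50,170),(32,190,255)); m[:, :200]=0; m[:,420:]=0
for y in (20,60,100):
    x=np.where(m[y]>0)[0]; print(y,x.min(),x.max(),onplane(c,[(x.min(),y),(x.max(),y)],.042).round(4)[:,:2].tolist())
print('end edge',onplane(c,[(262,108),(380,108),(319,106)],.042).round(4))
print('latch px',proj(c,[.61,.097-.0665,.03]))
t=cv2.imread('pics/top0.png'); h=cv2.cvtColor(t,cv2.COLOR_BGR2HSV); rm=cv2.inRange(h,(0,200,80),(5,255,255))|cv2.inRange(h,(175,200,80),(180,255,255))
p=np.argwhere(rm)[:,::-1]; W=onplane(r.camera_params('top'),p,.03); print('red',W.min(0),W.max(0), W[W[:,0].argmax()])
E
```

```text
20 254 415 [[0.5816, 0.0716], [0.6518, 0.0719]]
60 256 416 [[0.582, 0.0551], [0.6532, 0.0554]]
100 256 412 [[0.5814, 0.0381], [0.6524, 0.0383]]
end edge [[0.584  0.0345 0.042 ]
 [0.6379 0.0347 0.042 ]
 [0.61   0.0355 0.042 ]]
latch px [[318.88801523 117.45821514]]
red [ 0.44840464 -0.13244206  0.03      ] [ 0.58264732 -0.02722802  0.03      ] [ 0.58264732 -0.08756836  0.03      ]
```

>>> {"op": "move_arm", "data": {"rows": [1,0,0,0,2.5,0,0,0,4,0,0,0,4.6,0,0,0.2,4.6,0,0,0.2,4.6,0,0,0.2], "fingers": 0}}

```text
clock: 13.75
tcp_pos: [0.6095, 0.0025, 0.1119]
orientation: [2.225, 2.218, -0.0]
contact_force: [-0.2, -0.1, 0.1]
grip_width: -0.0
gripper_force: 0.0
```

>>> {"op": "move_arm", "data": {"rows": [0,0,1.5,0,0,0,3.5,0,0,0,5.5,0,0,0,7,0,0,0,8,0,0,0,8.4,0,0,0,8.4,0,0,0,8.4,0]}}

```text
clock: 14.75
tcp_pos: [0.61, 0.0032, 0.0284]
orientation: [2.224, 2.218, 0.001]
contact_force: [-0.3, -1.2, -0.4]
grip_width: -0.0001
gripper_force: 0.0
```

```bash
python3 -c "
from h import *
plan([.61,.15,.028],0); print(r.get_obs()['contact_force'],r.get_obs()['grip_width'])"
```

```text
shift cm [14.68 -0.03  0.04] twist -0.1 cur az -0.1 tool z [ 0.001  0.    -1.   ] tcp [0.61   0.0032 0.0284] q [-0.34  0.67  0.32  1.88 -0.33  0.65  0.17] t 14.75
[-0.31087496 -1.2387465  -0.3950908 ] -8.055747019606071e-05
```

>>> {"op": "move_arm", "data": {"rows": [0.8,0,0,0,1.6,0,0,0,2.2,0,0,0,2.9,0,0,0,3.6,0,0,0,4.3,0,0,0,5,0,0,0,5.7,0,0,0,6.2,0,0,0,6.5,0,0,0]}}

```text
clock: 16.0
tcp_pos: [0.61, 0.0674, 0.0281]
orientation: [2.224, 2.217, -0.001]
contact_force: [0.2, -4.9, 3.7]
grip_width: -0.0002
gripper_force: 2.7
```

```bash
python3 - <<'E'
from h import *
s=r.grab_frame('scene'); t=r.grab_frame('top')
cv2.imwrite('pics/c3.png',np.hstack([cv2.resize(s[180:360,340:580],(400,300)),cv2.resize(t[130:260,130:303],(400,300))]))
plan([.61,.15,.028],0); print(r.get_obs()['contact_force'])
E
```

```text
shift cm [ 8.22 -0.02  0.  ] twist -0.2 cur az -0.2 tool z [ 0.001 -0.001 -1.   ] tcp [0.61   0.0678 0.0281] q [-0.45  0.67  0.32  1.87 -0.33  0.65  0.07] t 16.1
[-0.08816077 -4.77131824  2.85897574]
```

View pics/c3.png

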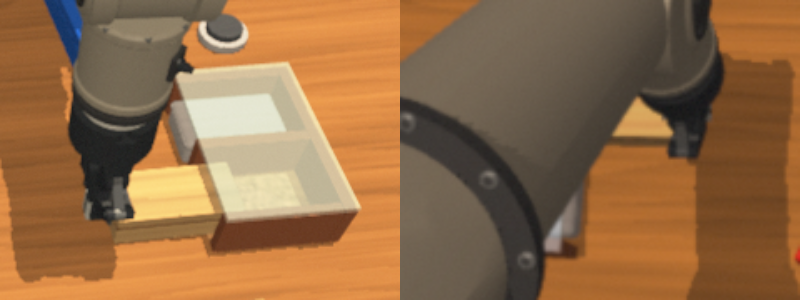

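The box is entering the bay straight: in the left crop its pine end is under the roof at (218,200). I'll continue.

>>> {"op": "move_arm", "data": {"rows": [0.6,0,0,0,1.3,0,0,0,2,0,0,0,2.7,0,0,0,3.4,0,0,0,4.1,0,0,0,4.8,0,0,0,5.5,0,0,0,6,0,0,0,6.5,0,0,0]}}

```text
clock: 17.35
tcp_pos: [0.6101, 0.1319, 0.0281]
orientation: [2.224, 2.217, -0.001]
contact_force: [0.3, -5.8, 4.4]
grip_width: 0.0003
gripper_force: 3.2
```

>>> {"op": "move_arm", "data": {"rows": [0.3,0,0,0,0.6,0,0,0,0.9,0,0,0,1.2,0,0,0,1.4,0,0,0,1.5,0,0,0]}}

```text
clock: 18.1
tcp_pos: [0.6101, 0.1468, 0.0281]
orientation: [2.225, 2.217, -0.001]
contact_force: [-0.2, -6.6, 5.0]
grip_width: 0.0
gripper_force: 3.2
```

>>> {"op": "move_arm", "data": {"rows": [0.2,0,0,0,0.4,0,0,0,0.6,0,0,0,0.6,0,0,0]}}

```text
clock: 18.6
tcp_pos: [0.6101, 0.1526, 0.0281]
orientation: [2.225, 2.216, -0.002]
contact_force: [0.9, -7.5, 5.0]
grip_width: 0.0001
gripper_force: 3.3
```

Not against the wall yet, so small steps.

>>> {"op": "move_arm", "data": {"rows": [0.15,0,0,0,0.3,0,0,0,0.3,0,0,0]}}

```text
clock: 18.98
tcp_pos: [0.6101, 0.1526, 0.0281]
orientation: [2.226, 2.213, -0.005]
contact_force: [0.4, -11.9, 6.2]
grip_width: 0.0001
gripper_force: 6.1
```

```bash
python3 - <<'E'
from h import *
s=r.grab_frame('scene'); print(r.get_obs()['contact_force'])
cv2.imwrite('pics/c4.png',cv2.resize(s[200:340,400:580],(771,600),interpolation=2))
c=r.camera_params('scene')
for P in ([.61,.229+.0625,.042],[.61,.229-.0625,.042],[.639,.1665,.042],[.639,.1765,.062]): print(P,((proj(c,P)[0]-[400,200])*771/180).round())
E
```

```text
[ -0.92642898 -12.41621481   6.67660025]
[0.61, 0.2915, 0.042] [562. 361.]
[0.61, 0.1665, 0.042] [247. 393.]
[0.639, 0.1665, 0.042] [270. 457.]
[0.639, 0.1765, 0.062] [309. 425.]
```

View pics/c4.png

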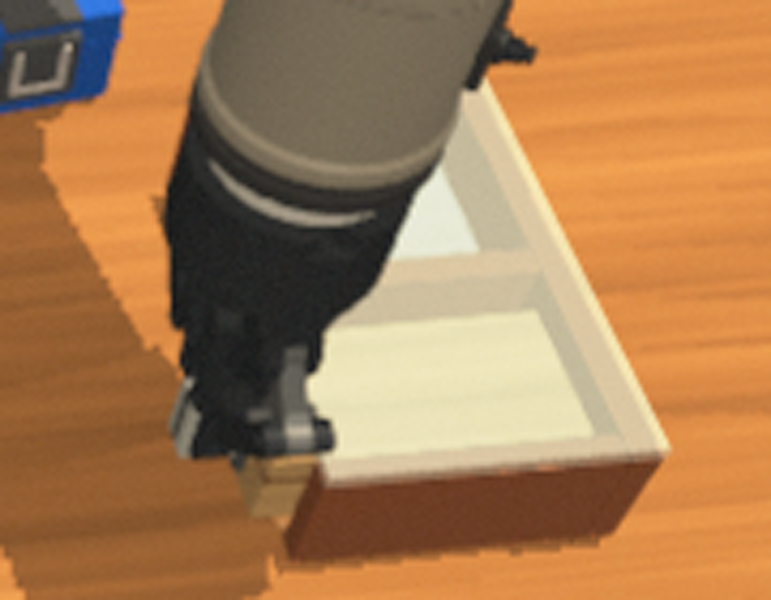

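The view shows the box's far end at (565,370), against the back wall, with the pine end about 10 mm proud. The tool stopped at y=0.1526 with rising force. I'll press once more, then retreat.

>>> {"op": "move_arm", "data": {"rows": [0.2,0,0,0,0.2,0,0,0]}}

```text
clock: 19.27
tcp_pos: [0.61, 0.1527, 0.0281]
orientation: [2.226, 2.211, -0.008]
contact_force: [-0.7, -16.5, 6.9]
grip_width: 0.0002
gripper_force: 7.9
```

>>> {"op": "move_arm", "data": {"rows": [-0.5,0,0,0,-2,0,0,0,-5,0,0,0,-8,0,0,0,-10,0,-3,0,-12,0,-8,0,-14,0,-14,0,-15,0,-17,0,-15,0,-17,0,-15,0,-17,0]}}

```text
clock: 20.52
tcp_pos: [0.6088, 0.0102, 0.1968]
orientation: [-2.221, -2.219, 0.001]
contact_force: [-0.5, -0.9, 0.0]
grip_width: 0.0002
gripper_force: 0.0
```

```bash
python3 - <<'E'
from h import *
s=r.grab_frame('scene'); c=r.camera_params('scene')
w=r.grab_frame('wrist')
cv2.imwrite('pics/c5.png',np.hstack([cv2.resize(s[200:340,400:580],(400,311)),cv2.resize(w,(400,311))]))
for P in ([.581,.1665,.042],[.639,.1665,.042],[.61,.2915,.042]): print(P,((proj(c,P)[0]-[400,200])*400/180).round())
print(r.get_obs()['contact_force'],r.get_obs()['clock'])
E
```

```text
[0.581, 0.1665, 0.042] [116. 172.]
[0.639, 0.1665, 0.042] [140. 237.]
[0.61, 0.2915, 0.042] [292. 187.]
[-0.15281342  0.10401312  0.23111884] 20.625
```

View pics/c5.png

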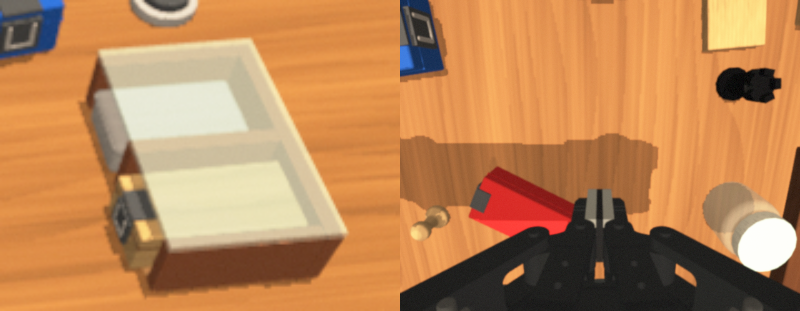

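The left crop shows the box fully home, flat and straight, with its latch facing out at (123,215). The tin is undisturbed and the arm is clear.

```bash
python3 -c "
from bench import r
print(r.hand_in())"
```

```text
the job is handed in; nothing more can be done
None
```

I set the pine box down on the ledge, let go of it, and pushed it fully home against the back wall of the empty bay, latch end facing out; the job is handed in, with no verdict returned.

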